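# Load the drilling jig and index its guide to the notch

### The job

Get the drilling jig ready for a dowel hole. While its drill guide stays parked at the right-hand end, take the loose short strip of wood that lies nearest the jig, on its left, and lay it flat on the jig's plywood base with a long side flush against the aluminium rail and one end butted against the end stop, and let go of it. Then grip the guide by its black knob and slide it left along the rail until you feel its spring ball click into the notch of the index bar, without running past it, and finish still gripping the knob there, with the strip still seated, so that a mate can drill.

Things in the scene. Friction and masses are not known exactly. Their poses are not given: they have to be found in the camera images.
- drill_jig: fixed drilling jig. Plywood base 150 x 430 x 18 mm; rail at the back, end stop at the left. Origin on the bench top under it; x away from the robot (across), y left along its length (turned up to 0.15 rad), z up. In this frame: base x -0.080..0.070, y -0.215..0.215, top z 0.018; aluminium rail x 0.020..0.050, y -0.21..0.21, z 0.018..0.048, front face x 0.020 towards the robot
- seat_corner (a point): inner corner where rail face, end stop face and base top meet: (0.020, 0.165, 0.018) in the jig's frame, axes as the jig's. The end stop, an aluminium block 52 mm across (x -0.033..0.019) and 24 mm high, lies left of y 0.165 to 0.189. The seated strip fills the corner on this point's -x and -y sides, above it
- strip_center (a point): the strip: loose wood offcut 38 x 160 x 30 mm high, 0.09 to 0.17 kg, lying on the bench; this point is its centre, 15 mm above its underside. y along its length, x across its 38 mm width, z up. It lies on the same broad side in the jig, either end to the stop. Seated, its centre is 19 mm in front of the rail face and 80 mm right of the stop face
- notch (a point): the notch: a 9 mm slot across the flat dark index bar (14 mm wide, 5 mm high, on the rail's top along x 0.035 of the jig, top at z 0.053), its only gap, with a bright floor. Where it is along the rail differs each time: y 0.045 to 0.10 in the jig's frame. This point is in the slot's middle, level with the bar's top; axes as the jig's
- guide_ball (a point): where the guide's 12 mm spring ball touches the index bar's top, straight below the knob. The ball is in the notch when this meets the notch point along y. The guide runs only along the rail (y), with some 1.5 N friction; the ball drops 2 mm into the notch, draws the guide to its middle from about 4 mm either side when the knob is free to move, and takes about 10 N or more to force out
- guide_knob (a point): middle of the guide's black knob: upright cylinder 30 mm diameter, 30 mm high, at z 0.0915 of the jig. Under it a 22 mm collar 8 mm high on an aluminium plate x -0.023..0.067 of the jig, 26 mm either side of the knob along y, z 0.0545..0.0685 (6 mm above a seated strip); the drill bush 34 mm in front of the knob rises to z 0.0725
- guide (a joint): travel of the drill guide along the rail in m: 0 is fully right (ball at y -0.14 in the jig's frame), grows to the left, stops at 0.27; it starts parked at 0 to 0.03

How it is judged:
By the outcome, as a careful person would: the job done as asked, in the order asked, and still so for the second after the job is handed in, while the arm keeps its last pose, push and grip.
It also fails if it takes over 67 s, if anything falls off the work surface, if the arm or the gripper's body presses on something with over 40 N, if the wrist force passes 120 N, or if a joint passes its speed limit or range.

### The arm

A 7-joint arm with a two-finger parallel gripper is mounted at the origin on a cart in front of the work surface, level with it; the furniture and walls round the work are solid. World frame = base frame: x ahead of the robot, y to its left, z up, the work surface at z = 0. Lengths are in m, angles in rad, forces in N, time in s.
With the tool pointing down it reaches from about 0.4 to 0.85 m from the base axis. Payload 4.5 kg.
Tool frame: the origin (TCP) lies on the centre line of the jaws, within the pads' length; the fingertips stand 11 mm ahead of it and the grasp point (between the pads) lies 8 mm behind it; z points along the fingers, y is the line along which they close (so a half turn about z gives the same grasp; the last joint's range is limited). The gripper opens to 88 mm and grips with 3 to 60 N. Pads are 18 mm wide; open, the fingers measure 123 mm over their backs; the gripper's body (75 mm by 187 mm) begins 45 mm behind the grasp point.
Start: joints at [1.142, 0.689, -0.195, 1.565, 0.157, 0.902, -0.215], TCP at [0.279, -0.559, 0.25] pointing down, gripper open.
Joint ranges: [-3.01, 3.01], [-0.46, 2.08], [-1.47, 1.51], [0.13, 2.56], [-1, 4.14], [0.04, 2.09], [-2.66, 2.66]. Speed limits (rad/s): [2.57, 2.57, 3.14, 3.14, 3.14, 3.14, 3.14].

### API

Orientations are given as a unit quaternion [x, y, z, w].
In Python, from plant import * gives the robot as it stands. The module is installed in compiled form; this text tells all that it offers.
- The arm moves only by the tool send_rows, never from a script. Its argument "motion" is a list of rows, each an object of numbers: "x", "y", "z": the shift along the tool's x, y, z in cm; "rx", "ry", "rz": the turn, a rotation vector about the tool's x, y, z in rad; "jaw": the finger opening in cm, from 0 to 8.81. In form: [{"x": .., "y": .., "z": .., "rx": .., "ry": .., "rz": .., "jaw": ..}, ...]. A call has exactly 5 rows; each row shifts and turns the commanded pose from where the row before left it, along the tool's axes as they then stand; what a row does not reach is not made up. A row lasts 1/10 s, in which the tool goes at most 50 mm and 8.59 degrees, less where a joint would pass 70% of its speed; a pose out of reach is approached as far as the arm can. A call is refused whole if a number of a shift passes 5 or a number of a turn 0.15, either way. A call with a gripper value outside its range is refused whole. The fingers move at their own pace and stop on an object; "grip_force" is the grip in N (left out, the last holds). Time passes only in rows, so rows that do not move let the fingers close, or fill a call up. It gives the time, the measured TCP pose, the force, the opening and the grip force at its end, in the units of the state.
- get_state(): the state, without advancing time (a new reading comes with each control period).
- snapshot(name): name is "scene" or "top"; returns a dict with "img" (480x640x3 uint8, red, green, blue), "vertical_fov" (degrees; the focal length in pixels is half the picture's height over the tangent of half this angle, whatever the lens; pixels are square), "cx", "cy" (the principal point, pixels), "extrinsics" (4x4, takes a point from camera to world coordinates). Camera axes: x right, y up, looking along -z (the intrinsics and any distortion apply to the point x, -y, -z); pixel columns grow to the right and rows downward; lengths in m; the calibration is good to about 2 mm. A picture is of the moment at which its call begins. There is no depth.
- finish_job(): hands the job in; it is judged then, once.
The state is a dict: "clock": time; "q": joint angles; "qd": joint speeds; "joint_torque": joint torques, N m; "tool_pos": TCP position; "eef_rot": TCP orientation; "contact_force": force on the tool from outside, world axes, zero at the start; "moment": the same for the moment, N m; "opening": opening from 0.0 (shut) to 1.0 (fully open); "finger_force": force on a finger pad.
Only numpy, scipy, OpenCV 4.12 (cv2) and the standard library are available. Lean on these libraries where they do the work, as an engineer would, in place of code of your own. Each camera call takes 0.05 s, during which the arm holds its last target. There are 200 camera calls.

## Working session

There is one attempt and no reset: what is moved stays moved. The work goes in short steps, Python scripts to look and compute and a tool call to move; the robot and the scene stay as the last step left them, time stands still between calls to the robot, and variables do not carry over. Pictures are saved under pics/ and viewed, at most 10 in all, crops included, and the job is handed in when it is done.

Besides the shell and the picture viewer there is one more tool, called after ">>>" by a JSON object that holds its "name" and its "arguments", one argument or row to a line. send_rows: Moves the arm, as the interface text tells. Its arguments: {"type":"object","properties":{"motion":{"type":"array"},"grip_force":{"type":"number"}},"required":["motion"]}

```bash
mkdir -p pics; python3 - <<'E'
from plant import *
import cv2,numpy as np
s=get_state();print({k:np.round(v,3).tolist() for k,v in s.items()})
for n in("top","scene"):
    d=snapshot(n);print(n,{k:(np.round(v,4).tolist()) for k,v in d.items() if k!='img'})
    cv2.imwrite(f"pics/{n}1.png",d["img"][:,:,::-1])
E
```

```text
{'clock': 0.0, 'q': [1.142, 0.69, -0.194, 1.566, 0.157, 0.902, -0.215], 'qd': [0.001, 0.0, 0.0, -0.001, -0.0, -0.001, 0.001], 'joint_torque': [-0.001, -52.756, -1.267, -15.343, -0.053, 0.007, 0.0], 'tool_pos': [0.279, -0.559, 0.249], 'eef_rot': [0.973, 0.229, -0.0, -0.001], 'contact_force': [0.096, -0.006, 0.18], 'moment': [0.022, 0.014, 0.064], 'finger_force': 0.0, 'opening': 1.001}
top {'vertical_fov': 49.3572, 'cx': 316.1249, 'cy': 237.9077, 'extrinsics': [[-0.0118, 0.9907, -0.1359, 0.4137], [-0.9995, -0.0157, -0.0274, -0.0396], [-0.0292, 0.1355, 0.9903, 1.1828], [0.0, 0.0, 0.0, 1.0]]}
scene {'vertical_fov': 55.0886, 'cx': 320.0205, 'cy': 241.7103, 'extrinsics': [[-0.9089, 0.2992, -0.2905, 0.209], [-0.417, -0.6569, 0.6282, 0.6889], [-0.0029, 0.6921, 0.7218, 0.903], [0.0, 0.0, 0.0, 1.0]]}
```

View pics/top1.png

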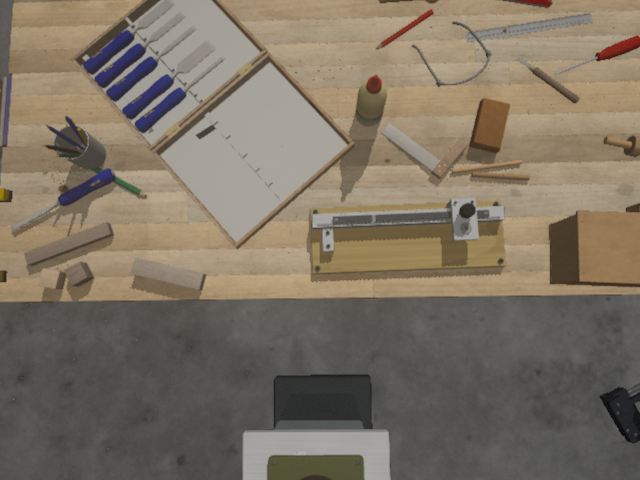

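View pics/scene1.png

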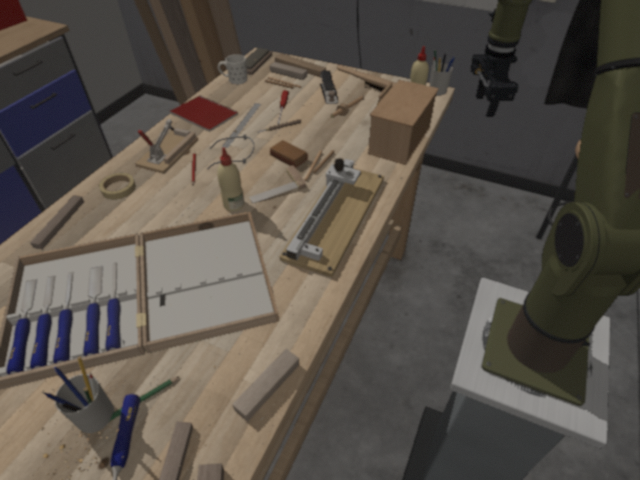

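The top view shows the jig at about (312-505, 200-272), with the guide knob at (467,210). The nearest strip on the left is at about (168,275). The scene view shows the same strip at (267,383). Next I'll enlarge both.

```bash
python3 - <<'E'
import cv2,numpy as np
t=cv2.imread("pics/top1.png")
a=cv2.resize(t[190:280,305:515],None,fx=3.8,fy=3.8,interpolation=cv2.INTER_CUBIC)
b=cv2.resize(t[250:300,120:215],None,fx=5,fy=5,interpolation=cv2.INTER_CUBIC)
c=np.zeros((a.shape[0]+b.shape[0],a.shape[1],3),np.uint8);c[:a.shape[0]]=a;c[a.shape[0]:,:b.shape[1]]=b
s=cv2.imread("pics/scene1.png")
e=cv2.resize(s[340:425,225:305],None,fx=2.94,fy=2.94,interpolation=cv2.INTER_CUBIC)
c[a.shape[0]:a.shape[0]+e.shape[0],500:500+e.shape[1]]=e[:250]
cv2.imwrite("pics/c1.png",c);print(c.shape,a.shape)
f=cv2.resize(s[150:280,275:395],None,fx=4.6,fy=4.6,interpolation=cv2.INTER_CUBIC)
cv2.imwrite("pics/c2.png",f)
E
```

```text
(592, 798, 3) (342, 798, 3)
```

View pics/c1.png

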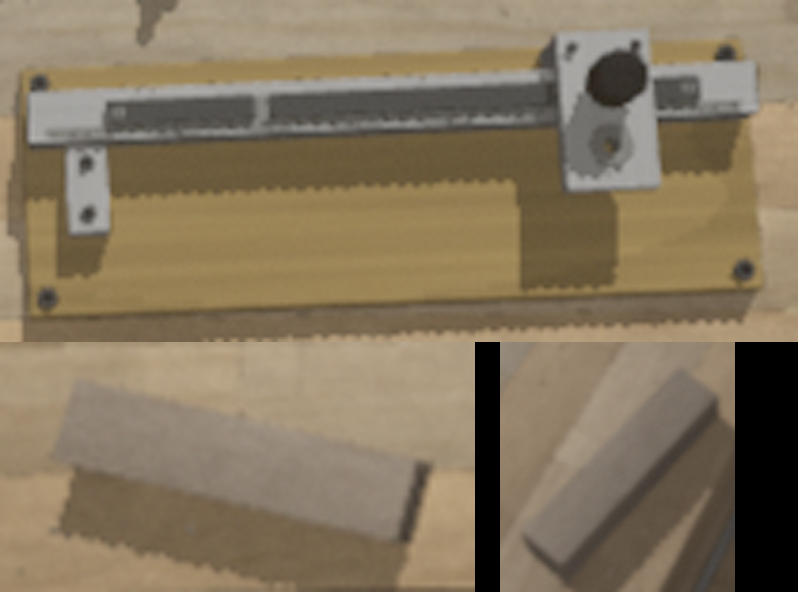

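View pics/c2.png

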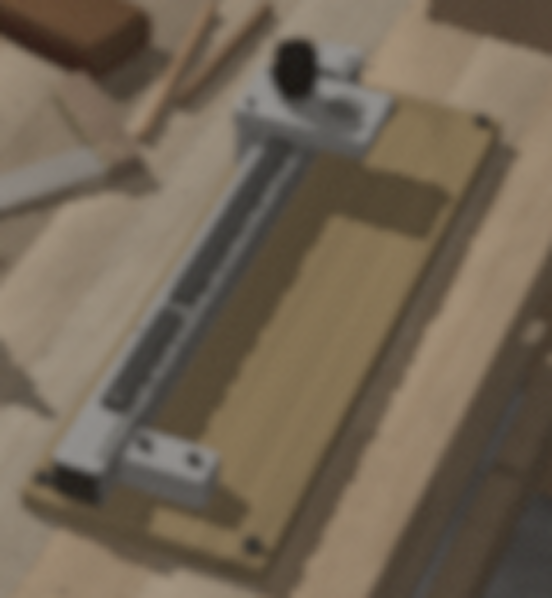

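```bash
cat > h.py <<'E'
import numpy as np,json
from scipy.optimize import least_squares
from scipy.spatial.transform import Rotation as R
def cam(d):
    f=240/np.tan(np.radians(d["vertical_fov"])/2);E=np.array(d["extrinsics"]);return f,d["cx"],d["cy"],E
def proj(c,P):
    f,cx,cy,E=c;p=(np.atleast_2d(P)-E[:3,3])@E[:3,:3];return np.c_[cx+f*p[:,0]/-p[:,2],cy-f*p[:,1]/-p[:,2]]
def ray(c,uv,z):
    f,cx,cy,E=c;uv=np.atleast_2d(uv);d=np.c_[(uv[:,0]-cx)/f,-(uv[:,1]-cy)/f,-np.ones(len(uv))]@E[:3,:3].T
    return E[:3,3]+d*((z-E[2,3])/d[:,2])[:,None]
def T(p,P):
    P=np.atleast_2d(P);c,s=np.cos(p[2]),np.sin(p[2]);return np.c_[p[0]+c*P[:,0]-s*P[:,1],p[1]+s*P[:,0]+c*P[:,1],P[:,2]]
def crop(px,f,o): return (np.atleast_2d(px)+.5)/f-.5+np.array(o)
def fit(obs,p0):
    fun=lambda p:np.concatenate([(proj(c,T(p,P))-uv).ravel() for c,P,uv in obs])
    return least_squares(fun,p0,loss='soft_l1')
E
python3 - <<'E'
from plant import *
from h import *
t=cam(snapshot("top"));s=cam(snapshot("scene"))
P=np.array([[.07,.215,.018],[-.08,.215,.018],[-.08,-.215,.018],[.05,.21,.048],[.02,.21,.048],[.05,-.21,.048],[.02,-.21,.048],[-.033,.189,.042],[-.033,.165,.042]])
u=crop([[22,70],[26,316],[762,287],[28,93],[29,142],[755,62],[756,112],[69,232],[109,232]],3.8,(305,190))
P2=np.array([[.07,.215,.018],[-.08,.215,.018],[-.08,-.215,.018],[-.033,.165,.042],[-.033,.189,.042],[.05,.21,.048],[.02,.21,.048]])
u2=crop([[24,492],[262,570],[497,130],[218,460],[205,484],[53,460],[100,473]],4.6,(275,150))
for o in ([(t,P,u)],[(s,P2,u2)],[(t,P,u),(s,P2,u2)]):
    r=fit(o,[.55,0,0]);print(r.x.round(4),r.fun.reshape(-1,2).round(1).tolist())
p=r.x
for c,uv in((t,crop([261,109],3.8,(305,190))),(s,crop([180,305],4.6,(275,150)))):
    w=ray(c,uv,.053);a=w-[p[0],p[1],0];cs,sn=np.cos(p[2]),np.sin(p[2]);print("notch",w.round(4),cs*a[0,0]+sn*a[0,1],-sn*a[0,0]+cs*a[0,1])
S=np.array([[.019,.08,.015],[-.019,.08,.015],[-.019,-.08,.015],[.019,-.08,.015]])+[0,0,.015]
us=crop([[78,36],[52,116],[402,200],[418,120]],5,(120,250))
us2=crop([[525-500,537-342],[562-500,556-342],[716-500,404-342],[683-500,370-342]],2.94,(225,340))
print(ray(t,us,.03).round(4).tolist());print(ray(s,us2,.03).round(4).tolist())
for o in ([(t,S,us)],[(s,S,us2)],[(t,S,us),(s,S,us2)]):
    r=fit(o,[.45,.35,-.1]);print(r.x.round(4),r.fun.reshape(-1,2).round(1).tolist())
E
```

```text
[ 0.579  -0.21    0.0253] [[-0.9, -0.6], [0.4, 0.7], [0.9, 0.7], [-0.5, -0.5], [-0.2, 0.0], [-0.2, -0.3], [0.7, 0.0], [-0.3, 0.2], [0.1, -0.2]]
[ 0.5785 -0.2051  0.0359] [[-1.5, 0.2], [0.8, 0.3], [0.7, -3.0], [0.6, -1.1], [-0.2, 0.1], [-0.6, 0.1], [-0.1, 0.6]]
[ 0.5787 -0.2089  0.0275] [[-1.4, -0.2], [0.0, 1.0], [0.5, 0.6], [-1.0, -0.1], [-0.7, 0.4], [-0.7, -0.4], [0.2, -0.1], [-0.7, 0.5], [-0.3, 0.1], [-1.4, -1.2], [0.5, -0.8], [1.5, -3.4], [0.6, -2.3], [-0.3, -1.1], [-0.6, -1.2], [-0.1, -0.7]]
notch [[ 0.61   -0.1341  0.053 ]] 0.03334963769944031 0.07392875114641934
notch [[ 0.6068 -0.1317  0.053 ]] 0.03020661976657132 0.07646204085229517
[[0.5356, 0.3982, 0.03], [0.4999, 0.4087, 0.03], [0.4605, 0.2507, 0.03], [0.4958, 0.2442, 0.03]]
[[0.5292, 0.4049, 0.03], [0.5001, 0.4058, 0.03], [0.4574, 0.264, 0.03], [0.4916, 0.2493, 0.03]]
[ 0.498   0.3255 -0.2479] [[-0.1, -0.2], [0.4, 0.3], [-0.9, 0.3], [0.4, -0.4]]
[ 0.4934  0.332  -0.2501] [[-1.0, -0.5], [0.1, 5.0], [1.9, -1.5], [-0.3, 0.1]]
[ 0.4972  0.3265 -0.2501] [[-0.5, 0.1], [-0.0, 0.6], [-1.4, 0.7], [-0.0, 0.0], [-1.1, -3.8], [-0.1, 1.6], [1.5, -4.3], [-0.6, -2.6]]
```

>>> {"name": "send_rows", "arguments": {
  "motion": [
    {"z": -1,"rz": -0.14},
    {"z": -1,"rz": -0.14},
    {"z": -1,"rz": -0.14},
    {"rz": -0.14},
    {"rz": -0.14}
  ],
  "grip_force": 25
}}

```text
schema error: expected keys x, y, z, rx, ry, rz, jaw
```

```bash
cat >> h.py <<'E'
def go(x,y,z=None,a=None,s=None):
    """print the shift (cm, tool axes) and rz left to world x,y,z with tool-y at world angle a (mod pi)"""
    from plant import get_state
    s=get_state();M=R.from_quat(s["eef_rot"]).as_matrix();p=np.array(s["tool_pos"])
    if z is None:z=p[2]
    d=(np.array([x,y,z])-p)@M*100
    rz=0 if a is None else -((a-np.arctan2(M[1,1],M[0,1])+np.pi/2)%np.pi-np.pi/2)
    print("t",s["clock"],"pos",p.round(4),"yang",np.arctan2(M[1,1],M[0,1]).round(4),"tilt",M[:,2].round(4),"shift cm",d.round(2),"rz",round(rz,3),"F",np.round(s["contact_force"],1),"op",round(s["opening"]*88.1,1),"q",np.round(s["q"],2))
E
python3 -c "
from h import *
go(.42,-.2);go(.498,.326,.12,-.249)"
```

```text
t 0.2 pos [ 0.2788 -0.5589  0.2492] yang -1.108 tilt [-5.e-04  9.e-04 -1.e+00] shift cm [ 28.66 -25.82   0.03] rz 0 F [-0.6  0.4  0.9] op 87.9 q [ 1.14  0.69 -0.19  1.57  0.16  0.9  -0.22]
t 0.2 pos [ 0.2788 -0.5589  0.2492] yang -1.108 tilt [-5.e-04  9.e-04 -1.e+00] shift cm [ 59.12 -69.39  12.99] rz -0.859 F [-0.6  0.4  0.9] op 87.9 q [ 1.14  0.69 -0.19  1.57  0.16  0.9  -0.22]
```

>>> {"name": "send_rows", "arguments": {
  "motion": [
    {"x": 0,"y": 0,"z": -0.5,"rx": 0,"ry": 0,"rz": -0.14,"jaw": 8.8},
    {"x": 0,"y": 0,"z": -0.5,"rx": 0,"ry": 0,"rz": -0.14,"jaw": 8.8},
    {"x": 0,"y": 0,"z": -0.5,"rx": 0,"ry": 0,"rz": -0.14,"jaw": 8.8},
    {"x": 0,"y": 0,"z": 0,"rx": 0,"ry": 0,"rz": -0.14,"jaw": 8.8},
    {"x": 0,"y": 0,"z": 0,"rx": 0,"ry": 0,"rz": -0.14,"jaw": 8.8}
  ],
  "grip_force": 25
}}

```text
clock: 0.7
tool_pos: [0.279, -0.5592, 0.2647]
eef_rot: [0.834, 0.552, -0.0, 0.0]
contact_force: [-0.3, -0.0, -0.4]
opening: 0.999
finger_force: 0.0
```

```bash
python3 -c "
from h import *
go(.42,-.2);go(.498,.326,.12,-.249)"
```

```text
t 0.7 pos [ 0.279  -0.5592  0.2647] yang -0.4023 tilt [-1.e-04 -1.e-04 -1.e+00] shift cm [38.58 -1.09 -0.  ] rz 0 F [-0.3 -0.  -0.4] op 88.0 q [ 1.25  0.69 -0.4   1.54  0.31  0.97  0.36]
t 0.7 pos [ 0.279  -0.5592  0.2647] yang -0.4023 tilt [-1.e-04 -1.e-04 -1.e+00] shift cm [ 90.04 -14.5   14.47] rz -0.153 F [-0.3 -0.  -0.4] op 88.0 q [ 1.25  0.69 -0.4   1.54  0.31  0.97  0.36]
```

>>> {"name": "send_rows", "arguments": {
  "motion": [
    {"x": 4,"y": 0,"z": 0,"rx": 0,"ry": 0,"rz": 0,"jaw": 8.8},
    {"x": 4,"y": 0,"z": 0,"rx": 0,"ry": 0,"rz": 0,"jaw": 8.8},
    {"x": 4,"y": 0,"z": 0,"rx": 0,"ry": 0,"rz": 0,"jaw": 8.8},
    {"x": 4,"y": 0,"z": 0,"rx": 0,"ry": 0,"rz": 0,"jaw": 8.8},
    {"x": 4,"y": 0,"z": 0,"rx": 0,"ry": 0,"rz": 0,"jaw": 8.8}
  ]
}}

```text
clock: 1.2
tool_pos: [0.3587, -0.3742, 0.2647]
eef_rot: [0.836, 0.549, 0.0, 0.0]
contact_force: [0.3, -1.3, -0.4]
opening: 0.995
finger_force: 0.0
```

>>> {"name": "send_rows", "arguments": {
  "motion": [
    {"x": 4,"y": 0,"z": 0,"rx": 0,"ry": 0,"rz": 0,"jaw": 8.8},
    {"x": 4,"y": 0,"z": 0,"rx": 0,"ry": 0,"rz": 0,"jaw": 8.8},
    {"x": 4,"y": 0,"z": 0,"rx": 0,"ry": 0,"rz": 0,"jaw": 8.8},
    {"x": 4,"y": 0,"z": 0,"rx": 0,"ry": 0,"rz": 0,"jaw": 8.8},
    {"x": 4,"y": 0,"z": 0,"rx": 0,"ry": 0,"rz": 0,"jaw": 8.8}
  ]
}}

```text
clock: 1.7
tool_pos: [0.4381, -0.1907, 0.2648]
eef_rot: [0.836, 0.549, -0.0, 0.0]
contact_force: [0.9, -0.0, -0.1]
opening: 1.001
finger_force: 0.0
```

```bash
python3 -c "
from h import *
go(.498,.326,.12,-.249)"
```

```text
t 1.7 pos [ 0.4381 -0.1907  0.2648] yang -0.4083 tilt [ 1.e-04 -2.e-04 -1.e+00] shift cm [ 49.8  -15.02  14.47] rz -0.159 F [ 0.9 -0.  -0.1] op 88.2 q [ 0.57  0.5  -0.39  1.97  0.28  0.73 -0.39]
```

>>> {"name": "send_rows", "arguments": {
  "motion": [
    {"x": 4,"y": -1.2,"z": 0,"rx": 0,"ry": 0,"rz": 0,"jaw": 8.8},
    {"x": 4,"y": -1.2,"z": 0,"rx": 0,"ry": 0,"rz": 0,"jaw": 8.8},
    {"x": 4,"y": -1.2,"z": 0,"rx": 0,"ry": 0,"rz": 0,"jaw": 8.8},
    {"x": 4,"y": -1.2,"z": 0,"rx": 0,"ry": 0,"rz": 0,"jaw": 8.8},
    {"x": 4,"y": -1.2,"z": 0,"rx": 0,"ry": 0,"rz": 0,"jaw": 8.8}
  ]
}}

```text
clock: 2.2
tool_pos: [0.462, 0.0169, 0.2648]
eef_rot: [0.836, 0.549, 0.0, 0.0]
contact_force: [0.3, 0.1, 0.1]
opening: 1.0
finger_force: 0.0
```

>>> {"name": "send_rows", "arguments": {
  "motion": [
    {"x": 4,"y": -1.2,"z": 1,"rx": 0,"ry": 0,"rz": 0,"jaw": 8.8},
    {"x": 4,"y": -1.2,"z": 1.5,"rx": 0,"ry": 0,"rz": 0,"jaw": 8.8},
    {"x": 4,"y": -1.2,"z": 2,"rx": 0,"ry": 0,"rz": 0,"jaw": 8.8},
    {"x": 4,"y": -1.2,"z": 2,"rx": 0,"ry": 0,"rz": -0.08,"jaw": 8.8},
    {"x": 4,"y": -1.2,"z": 2,"rx": 0,"ry": 0,"rz": -0.08,"jaw": 8.8}
  ]
}}

```text
clock: 2.7
tool_pos: [0.4834, 0.2246, 0.1789]
eef_rot: [0.788, 0.615, 0.0, 0.0]
contact_force: [0.4, -0.0, -0.4]
opening: 0.996
finger_force: 0.0
```

```bash
python3 - <<'E'
from h import *
go(.498,.326,.016,-.249)
E
```

```text
t 2.7 pos [0.4834 0.2246 0.1789] yang -0.2452 tilt [ 9.e-04 -2.e-04 -1.e+00] shift cm [10.19 -1.06 16.29] rz 0.004 F [ 0.4 -0.  -0.4] op 87.7 q [-0.32  0.69 -0.33  1.91  0.37  0.6  -1.13]
```

>>> {"name": "send_rows", "arguments": {
  "motion": [
    {"x": 3.4,"y": -0.4,"z": 1,"rx": 0,"ry": 0,"rz": 0,"jaw": 8.8},
    {"x": 3.4,"y": -0.4,"z": 2,"rx": 0,"ry": 0,"rz": 0,"jaw": 8.8},
    {"x": 3.4,"y": -0.3,"z": 3,"rx": 0,"ry": 0,"rz": 0,"jaw": 8.8},
    {"x": 0,"y": 0,"z": 3,"rx": 0,"ry": 0,"rz": 0,"jaw": 8.8},
    {"x": 0,"y": 0,"z": 2.5,"rx": 0,"ry": 0,"rz": 0,"jaw": 8.8}
  ]
}}

```text
clock: 3.2
tool_pos: [0.4966, 0.3259, 0.0629]
eef_rot: [0.788, 0.615, -0.0, -0.0]
contact_force: [-0.4, -0.7, -0.1]
opening: 0.998
finger_force: 0.0
```

>>> {"name": "send_rows", "arguments": {
  "motion": [
    {"x": 0,"y": 0,"z": 2,"rx": 0,"ry": 0,"rz": 0,"jaw": 8.8},
    {"x": 0,"y": 0,"z": 1.5,"rx": 0,"ry": 0,"rz": 0,"jaw": 8.8},
    {"x": 0,"y": 0,"z": 1.3,"rx": 0,"ry": 0,"rz": 0,"jaw": 8.8},
    {"x": 0,"y": 0,"z": 0,"rx": 0,"ry": 0,"rz": 0,"jaw": 2},
    {"x": 0,"y": 0,"z": 0,"rx": 0,"ry": 0,"rz": 0,"jaw": 2}
  ]
}}

```text
clock: 3.7
tool_pos: [0.4976, 0.3247, 0.017]
eef_rot: [0.789, 0.614, 0.0, 0.0]
contact_force: [-0.6, -0.2, -0.0]
opening: 0.839
finger_force: 0.0
```

>>> {"name": "send_rows", "arguments": {
  "motion": [
    {"x": 0,"y": 0,"z": 0,"rx": 0,"ry": 0,"rz": 0,"jaw": 2},
    {"x": 0,"y": 0,"z": 0,"rx": 0,"ry": 0,"rz": 0,"jaw": 2},
    {"x": 0,"y": 0,"z": 0,"rx": 0,"ry": 0,"rz": 0,"jaw": 2},
    {"x": 0,"y": 0,"z": 0,"rx": 0,"ry": 0,"rz": 0,"jaw": 2},
    {"x": 0,"y": 0,"z": 0,"rx": 0,"ry": 0,"rz": 0,"jaw": 2}
  ]
}}

```text
clock: 4.2
tool_pos: [0.4975, 0.3246, 0.017]
eef_rot: [0.789, 0.614, 0.0, 0.0]
contact_force: [0.3, -0.0, 2.4]
opening: 0.429
finger_force: 25.0
```

```bash
python3 - <<'E'
from h import *
go(.498,.326,.016,-.249)
E
```

```text
t 4.2 pos [0.4975 0.3246 0.017 ] yang -0.2479 tilt [ 4.e-04  2.e-04 -1.e+00] shift cm [0.15 0.01 0.1 ] rz 0.001 F [ 0.3 -0.   2.4] op 37.8 q [-0.54  1.   -0.2   1.79  0.44  0.4  -1.31]
```

>>> {"name": "send_rows", "arguments": {
  "motion": [
    {"x": 0,"y": 0,"z": -2,"rx": 0,"ry": 0,"rz": 0,"jaw": 2},
    {"x": 0,"y": 0,"z": -3,"rx": 0,"ry": 0,"rz": 0,"jaw": 2},
    {"x": 0,"y": 0,"z": -3,"rx": 0,"ry": 0,"rz": -0.09,"jaw": 2},
    {"x": 0,"y": 0,"z": -3,"rx": 0,"ry": 0,"rz": -0.09,"jaw": 2},
    {"x": 0,"y": 0,"z": -2,"rx": 0,"ry": 0,"rz": -0.095,"jaw": 2}
  ]
}}

```text
clock: 4.7
tool_pos: [0.4977, 0.3247, 0.1486]
eef_rot: [0.696, 0.718, 0.001, 0.0]
contact_force: [0.4, 0.7, -2.0]
opening: 0.427
finger_force: 25.0
```

```bash
python3 - <<'E'
from h import *
J=[.579,-.21,.0265]
w=T(J,[-.026,.073,.0])[0];print(w);go(w[0],w[1],.042,.0265)
E
```

```text
[ 0.55107486 -0.13771455  0.        ]
t 4.7 pos [0.4977 0.3247 0.1486] yang 0.0308 tilt [ 1.6e-03  7.0e-04 -1.0e+00] shift cm [-46.39   3.89  10.63] rz 0.004 F [ 0.4  0.7 -2. ] op 37.6 q [-0.44  0.8  -0.39  1.75  0.45  0.68 -1.04]
```

>>> {"name": "send_rows", "arguments": {
  "motion": [
    {"x": -2,"y": 0.3,"z": 0,"rx": 0,"ry": 0,"rz": 0,"jaw": 2},
    {"x": -3.5,"y": 0.3,"z": 0,"rx": 0,"ry": 0,"rz": 0,"jaw": 2},
    {"x": -4,"y": 0.3,"z": 0,"rx": 0,"ry": 0,"rz": 0,"jaw": 2},
    {"x": -4,"y": 0.3,"z": 0,"rx": 0,"ry": 0,"rz": 0,"jaw": 2},
    {"x": -4,"y": 0.3,"z": 0,"rx": 0,"ry": 0,"rz": 0,"jaw": 2}
  ]
}}

```text
clock: 5.2
tool_pos: [0.5168, 0.1483, 0.1466]
eef_rot: [0.697, 0.717, -0.0, 0.0]
contact_force: [1.3, 0.4, -1.6]
opening: 0.427
finger_force: 25.0
```

>>> {"name": "send_rows", "arguments": {
  "motion": [
    {"x": -4,"y": 0.3,"z": 0,"rx": 0,"ry": 0,"rz": 0,"jaw": 2},
    {"x": -4,"y": 0.3,"z": 0,"rx": 0,"ry": 0,"rz": 0,"jaw": 2},
    {"x": -4,"y": 0.3,"z": 0,"rx": 0,"ry": 0,"rz": 0,"jaw": 2},
    {"x": -4,"y": 0.3,"z": 0,"rx": 0,"ry": 0,"rz": 0,"jaw": 2},
    {"x": -4,"y": 0.3,"z": 0,"rx": 0,"ry": 0,"rz": 0,"jaw": 2}
  ]
}}

```text
clock: 5.7
tool_pos: [0.5372, -0.0513, 0.1466]
eef_rot: [0.697, 0.717, -0.0, -0.0]
contact_force: [0.4, 0.0, -1.6]
opening: 0.427
finger_force: 25.0
```

>>> {"name": "send_rows", "arguments": {
  "motion": [
    {"x": -4,"y": 0.4,"z": 0,"rx": 0,"ry": 0,"rz": 0,"jaw": 2},
    {"x": -3,"y": 0.4,"z": 0,"rx": 0,"ry": 0,"rz": 0,"jaw": 2},
    {"x": -1.9,"y": 0.1,"z": 1,"rx": 0,"ry": 0,"rz": 0,"jaw": 2},
    {"x": 0,"y": 0,"z": 2,"rx": 0,"ry": 0,"rz": 0,"jaw": 2},
    {"x": 0,"y": 0,"z": 2,"rx": 0,"ry": 0,"rz": 0,"jaw": 2}
  ]
}}

```text
clock: 6.2
tool_pos: [0.5486, -0.1385, 0.0956]
eef_rot: [0.698, 0.716, 0.0, -0.0]
contact_force: [0.1, 0.4, -2.0]
opening: 0.429
finger_force: 25.0
```

```bash
python3 - <<'E'
from h import *
from plant import *
import cv2
J=[.579,-.21,.0265]
w=T(J,[-.026,.073,.0])[0];print(w);go(w[0],w[1],.042,.0265)
d=snapshot("top");cv2.imwrite("pics/c3.png",cv2.resize(d["img"][170:290,300:500,::-1],None,fx=4,fy=4,interpolation=cv2.INTER_CUBIC))
E
```

```text
[ 0.55107486 -0.13771455  0.        ]
t 6.2 pos [ 0.5486 -0.1385  0.0956] yang 0.026 tilt [ 1.e-04  5.e-04 -1.e+00] shift cm [0.07 0.24 5.36] rz -0.0 F [ 0.1  0.4 -2. ] op 37.8 q [ 0.4   0.86 -0.41  1.86  0.62  0.55 -0.39]
```

View pics/c3.png

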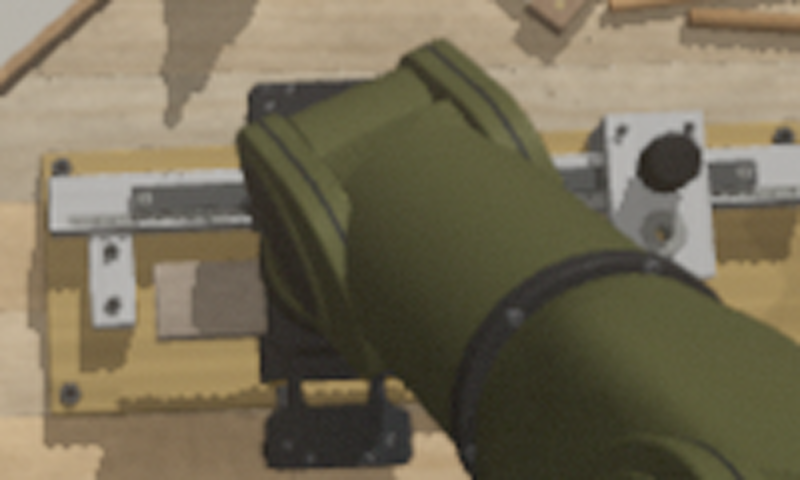

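The strip is held in front of the rail, with its left end at (155,300), just right of the stop edge at (133,300). Next I'll lower it.

>>> {"name": "send_rows", "arguments": {
  "motion": [
    {"x": 0,"y": 0.2,"z": 2,"rx": 0,"ry": 0,"rz": 0,"jaw": 2},
    {"x": 0,"y": 0,"z": 2,"rx": 0,"ry": 0,"rz": 0,"jaw": 2},
    {"x": 0,"y": 0,"z": 1,"rx": 0,"ry": 0,"rz": 0,"jaw": 2},
    {"x": 0,"y": 0,"z": 0.5,"rx": 0,"ry": 0,"rz": 0,"jaw": 2},
    {"x": 0,"y": 0,"z": 0.3,"rx": 0,"ry": 0,"rz": 0,"jaw": 2}
  ]
}}

```text
clock: 6.75
tool_pos: [0.5509, -0.1378, 0.0386]
eef_rot: [0.697, 0.717, 0.0, -0.0]
contact_force: [-0.2, -0.2, -1.8]
opening: 0.433
finger_force: 25.0
```

>>> {"name": "send_rows", "arguments": {
  "motion": [
    {"x": 0,"y": 0,"z": 0.1,"rx": 0,"ry": 0,"rz": 0,"jaw": 2},
    {"x": 0.4,"y": 0,"z": 0,"rx": 0,"ry": 0,"rz": 0,"jaw": 2},
    {"x": 0.3,"y": 0,"z": 0,"rx": 0,"ry": 0,"rz": 0,"jaw": 2},
    {"x": 0,"y": 0,"z": 0,"rx": 0,"ry": 0,"rz": 0,"jaw": 2},
    {"x": 0,"y": 0,"z": 0,"rx": 0,"ry": 0,"rz": 0,"jaw": 2}
  ]
}}

```text
clock: 7.25
tool_pos: [0.5509, -0.1311, 0.038]
eef_rot: [0.697, 0.717, 0.0, 0.0]
contact_force: [0.7, -0.6, -1.6]
opening: 0.426
finger_force: 25.0
```

>>> {"name": "send_rows", "arguments": {
  "motion": [
    {"x": 0,"y": 0,"z": 0.1,"rx": 0,"ry": 0,"rz": 0,"jaw": 2},
    {"x": 0,"y": 0,"z": 0.1,"rx": 0,"ry": 0,"rz": 0,"jaw": 2},
    {"x": 0.1,"y": 0,"z": 0,"rx": 0,"ry": 0,"rz": 0,"jaw": 2},
    {"x": 0.1,"y": 0,"z": 0,"rx": 0,"ry": 0,"rz": 0,"jaw": 2},
    {"x": 0.1,"y": 0,"z": 0,"rx": 0,"ry": 0,"rz": 0,"jaw": 2}
  ]
}}

```text
clock: 7.75
tool_pos: [0.5506, -0.1283, 0.0357]
eef_rot: [0.698, 0.717, -0.0, 0.0]
contact_force: [-0.6, -2.9, -0.8]
opening: 0.427
finger_force: 25.0
```

>>> {"name": "send_rows", "arguments": {
  "motion": [
    {"x": 0.1,"y": 0,"z": 0.1,"rx": 0,"ry": 0,"rz": 0,"jaw": 2},
    {"x": 0.1,"y": 0,"z": 0,"rx": 0,"ry": 0,"rz": 0,"jaw": 2},
    {"x": 0.1,"y": 0,"z": 0,"rx": 0,"ry": 0,"rz": 0,"jaw": 2},
    {"x": 0,"y": 0,"z": 0,"rx": 0,"ry": 0,"rz": 0,"jaw": 2},
    {"x": 0,"y": 0,"z": 0,"rx": 0,"ry": 0,"rz": 0,"jaw": 2}
  ]
}}

```text
clock: 8.25
tool_pos: [0.5504, -0.1282, 0.035]
eef_rot: [0.698, 0.716, -0.002, 0.001]
contact_force: [0.1, -6.2, 2.0]
opening: 0.43
finger_force: 25.0
```

>>> {"name": "send_rows", "arguments": {
  "motion": [
    {"x": 0,"y": 0,"z": 0,"rx": 0,"ry": 0,"rz": 0,"jaw": 4.6},
    {"x": 0,"y": 0,"z": 0,"rx": 0,"ry": 0,"rz": 0,"jaw": 4.6},
    {"x": 0,"y": 0,"z": 0,"rx": 0,"ry": 0,"rz": 0,"jaw": 4.6},
    {"x": 0,"y": 0,"z": -1,"rx": 0,"ry": 0,"rz": 0,"jaw": 4.6},
    {"x": 0,"y": 0,"z": -3,"rx": 0,"ry": 0,"rz": 0,"jaw": 4.6}
  ]
}}

```text
clock: 8.75
tool_pos: [0.5489, -0.1245, 0.0737]
eef_rot: [0.697, 0.717, -0.001, -0.002]
contact_force: [-0.5, -0.6, 0.7]
opening: 0.522
finger_force: 0.0
```

>>> {"name": "send_rows", "arguments": {
  "motion": [
    {"x": 0,"y": -1,"z": -2,"rx": 0,"ry": 0,"rz": 0,"jaw": 0},
    {"x": 0,"y": -2,"z": 0,"rx": 0,"ry": 0,"rz": 0,"jaw": 0},
    {"x": 0,"y": -2,"z": 0,"rx": 0,"ry": 0,"rz": 0,"jaw": 0},
    {"x": 0,"y": 0,"z": 0,"rx": 0,"ry": 0,"rz": 0,"jaw": 0},
    {"x": 0,"y": 0,"z": 0,"rx": 0,"ry": 0,"rz": 0,"jaw": 0}
  ]
}}

```text
clock: 9.25
tool_pos: [0.5014, -0.1264, 0.0953]
eef_rot: [0.697, 0.717, 0.001, 0.0]
contact_force: [-0.8, -0.1, -0.0]
opening: 0.095
finger_force: 0.0
```

```bash
python3 - <<'E'
from h import *
from plant import *
import cv2
J=[.579,-.21,.0265]
w=T(J,[-.071,.085,.0])[0];print(w);go(w[0],w[1],.034,.0265)
E
```

```text
[ 0.50577269 -0.12691112  0.        ]
t 9.25 pos [ 0.5014 -0.1264  0.0953] yang 0.0273 tilt [ 1.5e-03  1.0e-04 -1.0e+00] shift cm [-0.07  0.42  6.13] rz 0.001 F [-0.8 -0.1 -0. ] op 8.4 q [ 0.37  0.82 -0.36  2.01  0.66  0.43 -0.47]
```

>>> {"name": "send_rows", "arguments": {
  "motion": [
    {"x": 0,"y": 0,"z": 2,"rx": 0,"ry": 0,"rz": 0,"jaw": 0},
    {"x": 0,"y": 0,"z": 2,"rx": 0,"ry": 0,"rz": 0,"jaw": 0},
    {"x": 0,"y": 0,"z": 1.5,"rx": 0,"ry": 0,"rz": 0,"jaw": 0},
    {"x": 0,"y": 0,"z": 0.6,"rx": 0,"ry": 0,"rz": 0,"jaw": 0},
    {"x": 0,"y": 0.5,"z": 0,"rx": 0,"ry": 0,"rz": 0,"jaw": 0}
  ]
}}

```text
clock: 9.75
tool_pos: [0.5057, -0.1261, 0.0331]
eef_rot: [0.697, 0.717, -0.0, -0.0]
contact_force: [0.2, -0.5, -0.8]
opening: 0.005
finger_force: 0.0
```

>>> {"name": "send_rows", "arguments": {
  "motion": [
    {"x": 0,"y": 0.4,"z": 0,"rx": 0,"ry": 0,"rz": 0,"jaw": 0},
    {"x": 0,"y": 0.3,"z": 0,"rx": 0,"ry": 0,"rz": 0,"jaw": 0},
    {"x": 0,"y": 0.4,"z": 0,"rx": 0,"ry": 0,"rz": 0,"jaw": 0},
    {"x": 0,"y": 0.4,"z": 0,"rx": 0,"ry": 0,"rz": 0,"jaw": 0},
    {"x": 0,"y": 0.4,"z": 0,"rx": 0,"ry": 0,"rz": 0,"jaw": 0}
  ]
}}

```text
clock: 10.25
tool_pos: [0.5242, -0.1262, 0.034]
eef_rot: [0.698, 0.717, -0.001, -0.0]
contact_force: [-2.6, -0.1, 1.7]
opening: 0.003
finger_force: 1.2
```

>>> {"name": "send_rows", "arguments": {
  "motion": [
    {"x": 0,"y": 0.3,"z": 0,"rx": 0,"ry": 0,"rz": 0,"jaw": 0},
    {"x": 0,"y": 0.3,"z": 0,"rx": 0,"ry": 0,"rz": 0,"jaw": 0},
    {"x": 0,"y": 0.2,"z": 0,"rx": 0,"ry": 0,"rz": 0,"jaw": 0},
    {"x": 0,"y": 0.2,"z": 0,"rx": 0,"ry": 0,"rz": 0,"jaw": 0},
    {"x": 0,"y": 0.2,"z": 0,"rx": 0,"ry": 0,"rz": 0,"jaw": 0}
  ]
}}

```text
clock: 10.75
tool_pos: [0.5363, -0.1257, 0.0337]
eef_rot: [0.698, 0.717, -0.0, -0.0]
contact_force: [-3.3, -0.4, 4.0]
opening: 0.001
finger_force: 1.7
```

>>> {"name": "send_rows", "arguments": {
  "motion": [
    {"x": 0,"y": 0.1,"z": 0,"rx": 0,"ry": 0,"rz": 0,"jaw": 0},
    {"x": 0,"y": 0.1,"z": 0,"rx": 0,"ry": 0,"rz": 0,"jaw": 0},
    {"x": 0,"y": 0.1,"z": 0,"rx": 0,"ry": 0,"rz": 0,"jaw": 0},
    {"x": 0,"y": 0.1,"z": 0,"rx": 0,"ry": 0,"rz": 0,"jaw": 0},
    {"x": 0,"y": 0,"z": 0,"rx": 0,"ry": 0,"rz": 0,"jaw": 0}
  ]
}}

```text
clock: 11.25
tool_pos: [0.5406, -0.1256, 0.0337]
eef_rot: [0.698, 0.717, -0.0, 0.0]
contact_force: [-3.1, -1.1, 3.1]
opening: 0.007
finger_force: 1.6
```

>>> {"name": "send_rows", "arguments": {
  "motion": [
    {"x": 0,"y": 0.1,"z": 0,"rx": 0,"ry": 0,"rz": 0,"jaw": 0},
    {"x": 0,"y": 0.1,"z": 0,"rx": 0,"ry": 0,"rz": 0,"jaw": 0},
    {"x": 0,"y": 0.1,"z": 0,"rx": 0,"ry": 0,"rz": 0,"jaw": 0},
    {"x": 0,"y": 0,"z": 0,"rx": 0,"ry": 0,"rz": 0,"jaw": 0},
    {"x": 0,"y": 0,"z": 0,"rx": 0,"ry": 0,"rz": 0,"jaw": 0}
  ]
}}

```text
clock: 11.75
tool_pos: [0.543, -0.1255, 0.0337]
eef_rot: [0.698, 0.717, -0.0, -0.0]
contact_force: [-5.2, -0.4, 3.9]
opening: 0.01
finger_force: 2.7
```

>>> {"name": "send_rows", "arguments": {
  "motion": [
    {"x": 0,"y": 0.1,"z": 0,"rx": 0,"ry": 0,"rz": 0,"jaw": 0},
    {"x": 0,"y": 0.1,"z": 0,"rx": 0,"ry": 0,"rz": 0,"jaw": 0},
    {"x": 0,"y": 0.05,"z": 0,"rx": 0,"ry": 0,"rz": 0,"jaw": 0},
    {"x": 0,"y": 0,"z": 0,"rx": 0,"ry": 0,"rz": 0,"jaw": 0},
    {"x": 0,"y": 0,"z": 0,"rx": 0,"ry": 0,"rz": 0,"jaw": 0}
  ]
}}

```text
clock: 12.25
tool_pos: [0.543, -0.1255, 0.0337]
eef_rot: [0.697, 0.717, -0.002, -0.002]
contact_force: [-9.7, -0.7, 10.2]
opening: 0.004
finger_force: 5.3
```

>>> {"name": "send_rows", "arguments": {
  "motion": [
    {"x": 0,"y": -1,"z": 0,"rx": 0,"ry": 0,"rz": 0,"jaw": 0},
    {"x": -3,"y": 0,"z": 0,"rx": 0,"ry": 0,"rz": 0,"jaw": 0},
    {"x": -4,"y": 0,"z": 0,"rx": 0,"ry": 0,"rz": 0,"jaw": 0},
    {"x": -3.4,"y": 0,"z": 0,"rx": 0,"ry": 0,"rz": 0,"jaw": 0},
    {"x": 0,"y": 0,"z": 0,"rx": 0,"ry": 0,"rz": 0,"jaw": 0}
  ]
}}

```text
clock: 12.75
tool_pos: [0.5393, -0.2371, 0.0335]
eef_rot: [0.701, 0.713, -0.001, 0.003]
contact_force: [0.6, -0.1, -0.1]
opening: 0.005
finger_force: 0.0
```

```bash
python3 - <<'E'
from h import *
from plant import *
import cv2
J=[.579,-.21,.0265]
w=T(J,[-.006,-.016,.0])[0];print(w);go(w[0],w[1],.034,.0265)
d=snapshot("top");a=cv2.resize(d["img"][195:280,305:515,::-1],None,fx=3.8,fy=3.8,interpolation=cv2.INTER_CUBIC)
d=snapshot("scene");b=cv2.resize(d["img"][215:280,280:375,::-1],None,fx=4,fy=4,interpolation=cv2.INTER_CUBIC)
c=np.zeros((a.shape[0]+b.shape[0],a.shape[1],3),np.uint8);c[:a.shape[0]]=a;c[a.shape[0]:,:b.shape[1]]=b
cv2.imwrite("pics/c4.png",c);print(c.shape)
E
```

```text
[ 0.57342606 -0.22615336  0.        ]
t 12.75 pos [ 0.5393 -0.2371  0.0335] yang 0.018 tilt [ 0.0033 -0.005  -1.    ] shift cm [ 1.03  3.43 -0.05] rz -0.008 F [ 0.6 -0.1 -0.1] op 0.4 q [ 0.55  0.98 -0.38  1.8   0.71  0.49 -0.3 ]
(583, 798, 3)
```

View pics/c4.png

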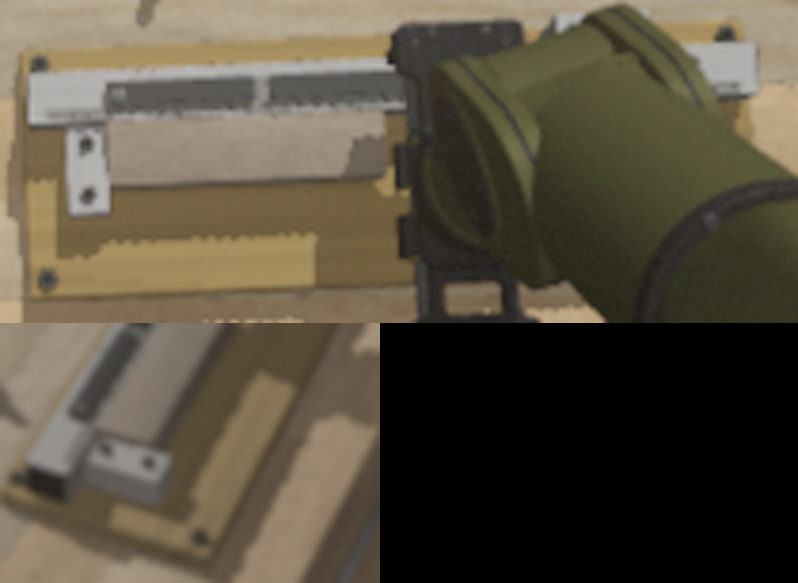

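The strip lies flush along the rail at (105-385, 115-185), with its end at the stop (108,150). I'll nudge its right end to make sure it is butted.

>>> {"name": "send_rows", "arguments": {
  "motion": [
    {"x": 0,"y": 1.4,"z": 0,"rx": 0,"ry": 0,"rz": 0,"jaw": 0},
    {"x": 0,"y": 2,"z": 0,"rx": 0,"ry": 0,"rz": 0,"jaw": 0},
    {"x": 0.4,"y": 0,"z": 0,"rx": 0,"ry": 0,"rz": 0,"jaw": 0},
    {"x": 0.4,"y": 0,"z": 0,"rx": 0,"ry": 0,"rz": 0,"jaw": 0},
    {"x": 0.2,"y": 0,"z": 0,"rx": 0,"ry": 0,"rz": 0,"jaw": 0}
  ]
}}

```text
clock: 13.35
tool_pos: [0.5717, -0.2169, 0.0336]
eef_rot: [0.697, 0.717, -0.0, -0.001]
contact_force: [-0.5, -0.4, -0.5]
opening: 0.006
finger_force: 0.0
```

>>> {"name": "send_rows", "arguments": {
  "motion": [
    {"x": 0.2,"y": 0,"z": 0,"rx": 0,"ry": 0,"rz": 0,"jaw": 0},
    {"x": 0.2,"y": 0,"z": 0,"rx": 0,"ry": 0,"rz": 0,"jaw": 0},
    {"x": 0.2,"y": 0,"z": 0,"rx": 0,"ry": 0,"rz": 0,"jaw": 0},
    {"x": 0.1,"y": 0,"z": 0,"rx": 0,"ry": 0,"rz": 0,"jaw": 0},
    {"x": 0,"y": 0,"z": 0,"rx": 0,"ry": 0,"rz": 0,"jaw": 0}
  ]
}}

```text
clock: 13.85
tool_pos: [0.5716, -0.2159, 0.0338]
eef_rot: [0.699, 0.716, -0.002, 0.002]
contact_force: [-0.5, -7.2, -0.3]
opening: 0.002
finger_force: 3.5
```

>>> {"name": "send_rows", "arguments": {
  "motion": [
    {"x": -1,"y": 0,"z": 0,"rx": 0,"ry": 0,"rz": 0,"jaw": 0},
    {"x": 0,"y": 0,"z": -3,"rx": 0,"ry": 0,"rz": 0,"jaw": 0},
    {"x": 0,"y": 0,"z": -4,"rx": 0,"ry": 0,"rz": 0,"jaw": 0},
    {"x": 0,"y": 0,"z": -4,"rx": 0,"ry": 0,"rz": 0,"jaw": 4},
    {"x": 0,"y": 0,"z": -1,"rx": 0,"ry": 0,"rz": 0,"jaw": 8.8}
  ]
}}

```text
clock: 14.35
tool_pos: [0.5752, -0.2215, 0.1581]
eef_rot: [0.698, 0.717, 0.002, 0.003]
contact_force: [0.3, 0.4, -0.0]
opening: 0.161
finger_force: 0.0
```

```bash
python3 - <<'E'
from h import *
from plant import *
t=cam(snapshot("top"));s=cam(snapshot("scene"))
J=[.5805,-.211,.0265]
def jig(w):
    a=w-[J[0],J[1],0];c,n=np.cos(J[2]),np.sin(J[2]);return [c*a[0]+n*a[1],-n*a[0]+c*a[1],a[2]]
for c,uv,z in((t,crop([617,78],3.8,(305,190)),.097),(s,crop([295,68],4.6,(275,150)),.093),(t,crop([261,109],3.8,(305,190)),.053)):
    w=ray(c,uv,z)[0];print(w.round(4),np.round(jig(w),4))
# plate corners from top at z .0685
for px in([557,35],[568,190],[660,186],[648,30]):
    w=ray(t,crop(px,3.8,(305,190)),.0685)[0];print(w.round(4),np.round(jig(w),4))
# same jig-stop inner edge seen from top, as a check on y
w=ray(t,crop([109,200],3.8,(305,190)),.042)[0];print("stop",np.round(jig(w),4))
go(.615,-.33,.14,.0265)
E
```

```text
[ 0.6164 -0.3267  0.097 ] [ 0.0328 -0.1167  0.097 ]
[ 0.6153 -0.3216  0.093 ] [ 0.0318 -0.1115  0.093 ]
[ 0.61   -0.1341  0.053 ] [0.0316 0.0761 0.053 ]
[ 0.6471 -0.3017  0.0685] [ 0.0642 -0.0925  0.0685]
[ 0.5582 -0.3037  0.0685] [-0.0247 -0.0921  0.0685]
[ 0.5597 -0.3551  0.0685] [-0.0246 -0.1435  0.0685]
[ 0.6491 -0.3531  0.0685] [ 0.0648 -0.1439  0.0685]
stop [-0.0161  0.1656  0.042 ]
t 14.45 pos [ 0.5736 -0.2217  0.1554] yang 0.0269 tilt [ 3.6e-03 -4.0e-04 -1.0e+00] shift cm [-10.93   3.84   1.56] rz 0.0 F [-0.  -0.2 -0.7] op 22.4 q [ 0.58  0.84 -0.53  1.67  0.56  0.78 -0.18]
```

>>> {"name": "send_rows", "arguments": {
  "motion": [
    {"x": -2.5,"y": 1,"z": 0,"rx": 0,"ry": 0,"rz": 0,"jaw": 8.8},
    {"x": -3.5,"y": 1.5,"z": 0,"rx": 0,"ry": 0,"rz": 0,"jaw": 8.8},
    {"x": -3,"y": 1,"z": 0,"rx": 0,"ry": 0,"rz": 0,"jaw": 8.8},
    {"x": -1.7,"y": 0.5,"z": 0,"rx": 0,"ry": 0,"rz": 0,"jaw": 8.8},
    {"x": 0,"y": 0,"z": 0.5,"rx": 0,"ry": 0,"rz": 0,"jaw": 8.8}
  ]
}}

```text
clock: 14.95
tool_pos: [0.6146, -0.3309, 0.1463]
eef_rot: [0.699, 0.715, -0.001, -0.0]
contact_force: [-0.3, 0.8, -0.1]
opening: 0.71
finger_force: 0.0
```

>>> {"name": "send_rows", "arguments": {
  "motion": [
    {"x": 0,"y": 0,"z": 0,"rx": 0,"ry": 0,"rz": 0,"jaw": 8.8},
    {"x": 0,"y": 0,"z": 0,"rx": 0,"ry": 0,"rz": 0,"jaw": 8.8},
    {"x": 0,"y": 0,"z": 0,"rx": 0,"ry": 0,"rz": 0,"jaw": 8.8},
    {"x": 0,"y": 0,"z": 0.5,"rx": 0,"ry": 0,"rz": 0,"jaw": 8.8},
    {"x": 0,"y": 0,"z": 0.5,"rx": 0,"ry": 0,"rz": 0,"jaw": 8.8}
  ]
}}

```text
clock: 15.45
tool_pos: [0.6156, -0.327, 0.1387]
eef_rot: [0.697, 0.717, 0.0, 0.0]
contact_force: [0.4, -0.7, -0.7]
opening: 1.001
finger_force: 0.0
```

```bash
python3 - <<'E'
from h import *
go(.617,-.3275,.09,.0265)
E
```

```text
t 15.45 pos [ 0.6156 -0.327   0.1387] yang 0.0278 tilt [ 3.e-04 -2.e-04 -1.e+00] shift cm [-0.05  0.13  4.87] rz 0.001 F [ 0.4 -0.7 -0.7] op 88.2 q [ 0.68  0.96 -0.54  1.4   0.55  0.93  0.02]
```

Descend, then close gently.

>>> {"name": "send_rows", "arguments": {
  "motion": [
    {"x": 0,"y": 0.1,"z": 2,"rx": 0,"ry": 0,"rz": 0,"jaw": 8.8},
    {"x": 0,"y": 0,"z": 1.5,"rx": 0,"ry": 0,"rz": 0,"jaw": 8.8},
    {"x": 0,"y": 0,"z": 1.0,"rx": 0,"ry": 0,"rz": 0,"jaw": 8.8},
    {"x": 0,"y": 0,"z": 0.4,"rx": 0,"ry": 0,"rz": 0,"jaw": 6},
    {"x": 0,"y": 0,"z": 0,"rx": 0,"ry": 0,"rz": 0,"jaw": 3.8}
  ],
  "grip_force": 5
}}

```text
clock: 15.95
tool_pos: [0.6163, -0.3273, 0.0891]
eef_rot: [0.697, 0.717, -0.0, -0.0]
contact_force: [-0.2, -0.4, -0.3]
opening: 0.837
finger_force: 0.0
```

>>> {"name": "send_rows", "arguments": {
  "motion": [
    {"x": 0,"y": 0,"z": 0,"rx": 0,"ry": 0,"rz": 0,"jaw": 3},
    {"x": 0,"y": 0,"z": 0,"rx": 0,"ry": 0,"rz": 0,"jaw": 2},
    {"x": 0,"y": 0,"z": 0,"rx": 0,"ry": 0,"rz": 0,"jaw": 2},
    {"x": 0,"y": 0,"z": 0,"rx": 0,"ry": 0,"rz": 0,"jaw": 2},
    {"x": 0,"y": 0,"z": 0,"rx": 0,"ry": 0,"rz": 0,"jaw": 2}
  ]
}}

```text
clock: 16.45
tool_pos: [0.6166, -0.3276, 0.09]
eef_rot: [0.698, 0.717, 0.0, 0.0]
contact_force: [0.1, -0.1, -0.3]
opening: 0.388
finger_force: 0.0
```

>>> {"name": "send_rows", "arguments": {
  "motion": [
    {"x": 0,"y": 0,"z": 0,"rx": 0,"ry": 0,"rz": 0,"jaw": 2},
    {"x": 0,"y": 0,"z": 0,"rx": 0,"ry": 0,"rz": 0,"jaw": 2},
    {"x": 0,"y": 0,"z": 0,"rx": 0,"ry": 0,"rz": 0,"jaw": 2},
    {"x": 0,"y": 0,"z": 0,"rx": 0,"ry": 0,"rz": 0,"jaw": 2},
    {"x": 0,"y": 0,"z": 0,"rx": 0,"ry": 0,"rz": 0,"jaw": 2}
  ]
}}

```text
clock: 16.95
tool_pos: [0.617, -0.3275, 0.0899]
eef_rot: [0.697, 0.717, 0.0, 0.0]
contact_force: [2.5, 0.4, -0.0]
opening: 0.339
finger_force: 5.0
```

```bash
python3 - <<'E'
from h import *
go(.617,-.3275,.09,.0265)
E
```

```text
t 16.95 pos [ 0.617  -0.3275  0.0899] yang 0.027 tilt [ 1.1e-03 -2.0e-04 -1.0e+00] shift cm [ 0.   -0.   -0.01] rz 0.001 F [ 2.5  0.4 -0. ] op 29.9 q [ 0.67  1.02 -0.52  1.42  0.59  0.86 -0.  ]
```

>>> {"name": "send_rows", "arguments": {
  "motion": [
    {"x": 0,"y": 0.05,"z": 0,"rx": 0,"ry": 0,"rz": 0,"jaw": 2},
    {"x": 0.5,"y": 0,"z": 0,"rx": 0,"ry": 0,"rz": 0,"jaw": 2},
    {"x": 1,"y": 0,"z": 0,"rx": 0,"ry": 0,"rz": 0,"jaw": 2},
    {"x": 1.5,"y": 0,"z": 0,"rx": 0,"ry": 0,"rz": 0,"jaw": 2},
    {"x": 1.5,"y": 0,"z": 0,"rx": 0,"ry": 0,"rz": 0,"jaw": 2}
  ],
  "grip_force": 20
}}

```text
clock: 17.45
tool_pos: [0.616, -0.2897, 0.0899]
eef_rot: [0.699, 0.715, -0.003, 0.004]
contact_force: [4.6, -11.4, -3.6]
opening: 0.333
finger_force: 20.0
```

>>> {"name": "send_rows", "arguments": {
  "motion": [
    {"x": 1.5,"y": 0,"z": 0,"rx": 0,"ry": 0,"rz": 0,"jaw": 2},
    {"x": 1.5,"y": 0,"z": 0,"rx": 0,"ry": 0,"rz": 0,"jaw": 2},
    {"x": 1.5,"y": 0,"z": 0,"rx": 0,"ry": 0,"rz": 0,"jaw": 2},
    {"x": 1.5,"y": 0,"z": 0,"rx": 0,"ry": 0,"rz": 0,"jaw": 2},
    {"x": 1,"y": 0,"z": 0,"rx": 0,"ry": 0,"rz": 0,"jaw": 2}
  ]
}}

```text
clock: 17.95
tool_pos: [0.6141, -0.2181, 0.0899]
eef_rot: [0.699, 0.716, -0.003, 0.003]
contact_force: [4.3, -10.2, -2.1]
opening: 0.332
finger_force: 20.0
```

```bash
python3 - <<'E'
from h import *
go(.617,-.3275,.09,.0265)
E
```

```text
t 17.95 pos [ 0.6141 -0.2181  0.0899] yang 0.024 tilt [ 0.0011 -0.0085 -1.    ] shift cm [-10.95   0.03   0.08] rz -0.003 F [  4.3 -10.2  -2.1] op 29.3 q [ 0.52  0.96 -0.48  1.59  0.6   0.74 -0.22]
```

>>> {"name": "send_rows", "arguments": {
  "motion": [
    {"x": 0,"y": 0.1,"z": 0,"rx": 0,"ry": 0,"rz": 0,"jaw": 2},
    {"x": 0,"y": 0,"z": 0,"rx": 0,"ry": 0,"rz": 0,"jaw": 2},
    {"x": 0,"y": 0,"z": 0,"rx": 0,"ry": 0,"rz": 0,"jaw": 2},
    {"x": 0,"y": 0,"z": 0,"rx": 0,"ry": 0,"rz": 0,"jaw": 2},
    {"x": 0,"y": 0,"z": 0,"rx": 0,"ry": 0,"rz": 0,"jaw": 2}
  ]
}}

```text
clock: 18.45
tool_pos: [0.614, -0.2114, 0.0898]
eef_rot: [0.697, 0.717, -0.0, -0.001]
contact_force: [-4.2, 2.6, 4.7]
opening: 0.333
finger_force: 20.0
```

>>> {"name": "send_rows", "arguments": {
  "motion": [
    {"x": 0.5,"y": 0,"z": 0,"rx": 0,"ry": 0,"rz": 0,"jaw": 2},
    {"x": 0.5,"y": 0,"z": 0,"rx": 0,"ry": 0,"rz": 0,"jaw": 2},
    {"x": 0.5,"y": 0,"z": 0,"rx": 0,"ry": 0,"rz": 0,"jaw": 2},
    {"x": 0.5,"y": 0,"z": 0,"rx": 0,"ry": 0,"rz": 0,"jaw": 2},
    {"x": 0.5,"y": 0,"z": 0,"rx": 0,"ry": 0,"rz": 0,"jaw": 2}
  ]
}}

```text
clock: 18.95
tool_pos: [0.6135, -0.1937, 0.0899]
eef_rot: [0.699, 0.715, -0.003, 0.003]
contact_force: [-1.7, -9.7, 3.0]
opening: 0.334
finger_force: 20.0
```

```bash
python3 - <<'E'
from h import *
go(.609,-.135,.09,.0265)
E
```

```text
t 18.95 pos [ 0.6135 -0.1937  0.0899] yang 0.0232 tilt [-8.0e-04 -8.2e-03 -1.0e+00] shift cm [ 5.88 -0.32 -0.06] rz -0.003 F [-1.7 -9.7  3. ] op 29.5 q [ 0.48  0.95 -0.47  1.61  0.6   0.73 -0.26]
```

>>> {"name": "send_rows", "arguments": {
  "motion": [
    {"x": 0.6,"y": -0.05,"z": 0,"rx": 0,"ry": 0,"rz": 0,"jaw": 2},
    {"x": 0.6,"y": 0,"z": 0,"rx": 0,"ry": 0,"rz": 0,"jaw": 2},
    {"x": 0.6,"y": 0,"z": 0,"rx": 0,"ry": 0,"rz": 0,"jaw": 2},
    {"x": 0.6,"y": 0,"z": 0,"rx": 0,"ry": 0,"rz": 0,"jaw": 2},
    {"x": 0.4,"y": 0,"z": 0,"rx": 0,"ry": 0,"rz": 0,"jaw": 2}
  ]
}}

```text
clock: 19.45
tool_pos: [0.6127, -0.1651, 0.0898]
eef_rot: [0.699, 0.715, -0.003, 0.003]
contact_force: [-0.2, -8.8, 2.3]
opening: 0.337
finger_force: 20.0
```

>>> {"name": "send_rows", "arguments": {
  "motion": [
    {"x": 0.2,"y": 0,"z": 0,"rx": 0,"ry": 0,"rz": 0,"jaw": 2},
    {"x": 0.2,"y": 0,"z": 0,"rx": 0,"ry": 0,"rz": 0,"jaw": 2},
    {"x": 0,"y": 0,"z": 0,"rx": 0,"ry": 0,"rz": 0,"jaw": 2},
    {"x": 0,"y": 0,"z": 0,"rx": 0,"ry": 0,"rz": 0,"jaw": 2},
    {"x": 0,"y": 0,"z": 0,"rx": 0,"ry": 0,"rz": 0,"jaw": 2}
  ]
}}

```text
clock: 19.95
tool_pos: [0.6126, -0.1595, 0.0898]
eef_rot: [0.698, 0.716, -0.002, 0.002]
contact_force: [-0.3, -6.0, 3.8]
opening: 0.334
finger_force: 20.0
```

>>> {"name": "send_rows", "arguments": {
  "motion": [
    {"x": 0.1,"y": 0,"z": 0,"rx": 0,"ry": 0,"rz": 0,"jaw": 2},
    {"x": 0.1,"y": 0,"z": 0,"rx": 0,"ry": 0,"rz": 0,"jaw": 2},
    {"x": 0.1,"y": 0,"z": 0,"rx": 0,"ry": 0,"rz": 0,"jaw": 2},
    {"x": 0.1,"y": 0,"z": 0,"rx": 0,"ry": 0,"rz": 0,"jaw": 2},
    {"x": 0.1,"y": 0,"z": 0,"rx": 0,"ry": 0,"rz": 0,"jaw": 2}
  ]
}}

```text
clock: 20.45
tool_pos: [0.6125, -0.1558, 0.0898]
eef_rot: [0.699, 0.715, -0.002, 0.002]
contact_force: [-0.1, -7.3, 2.4]
opening: 0.336
finger_force: 20.0
```

```bash
python3 - <<'E'
from h import *
go(.611,-.135,.09,.0265)
E
```

```text
t 20.45 pos [ 0.6125 -0.1558  0.0898] yang 0.0237 tilt [-2.0e-04 -6.7e-03 -1.0e+00] shift cm [ 2.09 -0.1  -0.03] rz -0.003 F [-0.1 -7.3  2.4] op 29.6 q [ 0.42  0.94 -0.46  1.65  0.6   0.7  -0.32]
```

>>> {"name": "send_rows", "arguments": {
  "motion": [
    {"x": 0.2,"y": 0,"z": 0,"rx": 0,"ry": 0,"rz": 0,"jaw": 2},
    {"x": 0.2,"y": 0,"z": 0,"rx": 0,"ry": 0,"rz": 0,"jaw": 2},
    {"x": 0.2,"y": 0,"z": 0,"rx": 0,"ry": 0,"rz": 0,"jaw": 2},
    {"x": 0.1,"y": 0,"z": 0,"rx": 0,"ry": 0,"rz": 0,"jaw": 2},
    {"x": 0.1,"y": 0,"z": 0,"rx": 0,"ry": 0,"rz": 0,"jaw": 2}
  ]
}}

```text
clock: 20.95
tool_pos: [0.6123, -0.1477, 0.0899]
eef_rot: [0.699, 0.715, -0.002, 0.002]
contact_force: [-0.4, -7.5, 2.2]
opening: 0.335
finger_force: 20.0
```

>>> {"name": "send_rows", "arguments": {
  "motion": [
    {"x": 0.1,"y": 0,"z": 0,"rx": 0,"ry": 0,"rz": 0,"jaw": 2},
    {"x": 0.1,"y": 0,"z": 0,"rx": 0,"ry": 0,"rz": 0,"jaw": 2},
    {"x": 0.1,"y": 0,"z": 0,"rx": 0,"ry": 0,"rz": 0,"jaw": 2},
    {"x": 0,"y": 0,"z": 0,"rx": 0,"ry": 0,"rz": 0,"jaw": 2},
    {"x": 0,"y": 0,"z": 0,"rx": 0,"ry": 0,"rz": 0,"jaw": 2}
  ]
}}

```text
clock: 21.45
tool_pos: [0.6122, -0.1442, 0.0898]
eef_rot: [0.699, 0.716, -0.002, 0.002]
contact_force: [0.4, -7.1, 4.6]
opening: 0.332
finger_force: 20.0
```

>>> {"name": "send_rows", "arguments": {
  "motion": [
    {"x": 0.1,"y": 0,"z": 0,"rx": 0,"ry": 0,"rz": 0,"jaw": 2},
    {"x": 0.1,"y": 0,"z": 0,"rx": 0,"ry": 0,"rz": 0,"jaw": 2},
    {"x": 0.1,"y": 0,"z": 0,"rx": 0,"ry": 0,"rz": 0,"jaw": 2},
    {"x": 0,"y": 0,"z": 0,"rx": 0,"ry": 0,"rz": 0,"jaw": 2},
    {"x": 0,"y": 0,"z": 0,"rx": 0,"ry": 0,"rz": 0,"jaw": 2}
  ]
}}

```text
clock: 21.95
tool_pos: [0.6121, -0.1411, 0.0898]
eef_rot: [0.699, 0.716, -0.002, 0.002]
contact_force: [-1.5, -6.3, 3.7]
opening: 0.336
finger_force: 20.0
```

>>> {"name": "send_rows", "arguments": {
  "motion": [
    {"x": 0.05,"y": 0,"z": 0,"rx": 0,"ry": 0,"rz": 0,"jaw": 2},
    {"x": 0.05,"y": 0,"z": 0,"rx": 0,"ry": 0,"rz": 0,"jaw": 2},
    {"x": 0.05,"y": 0,"z": 0,"rx": 0,"ry": 0,"rz": 0,"jaw": 2},
    {"x": 0,"y": 0,"z": 0,"rx": 0,"ry": 0,"rz": 0,"jaw": 2},
    {"x": 0,"y": 0,"z": 0,"rx": 0,"ry": 0,"rz": 0,"jaw": 2}
  ]
}}

```text
clock: 22.45
tool_pos: [0.6121, -0.1393, 0.0899]
eef_rot: [0.698, 0.716, -0.002, 0.002]
contact_force: [0.5, -5.8, 4.3]
opening: 0.334
finger_force: 20.0
```

>>> {"name": "send_rows", "arguments": {
  "motion": [
    {"x": 0.05,"y": 0,"z": 0,"rx": 0,"ry": 0,"rz": 0,"jaw": 2},
    {"x": 0.05,"y": 0,"z": 0,"rx": 0,"ry": 0,"rz": 0,"jaw": 2},
    {"x": 0.05,"y": 0,"z": 0,"rx": 0,"ry": 0,"rz": 0,"jaw": 2},
    {"x": 0,"y": 0,"z": 0,"rx": 0,"ry": 0,"rz": 0,"jaw": 2},
    {"x": 0,"y": 0,"z": 0,"rx": 0,"ry": 0,"rz": 0,"jaw": 2}
  ]
}}

```text
clock: 22.95
tool_pos: [0.612, -0.1344, 0.0898]
eef_rot: [0.698, 0.716, -0.001, 0.0]
contact_force: [-1.6, -3.5, 4.8]
opening: 0.333
finger_force: 20.0
```

>>> {"name": "send_rows", "arguments": {
  "motion": [
    {"x": 0,"y": 0,"z": 0,"rx": 0,"ry": 0,"rz": 0,"jaw": 2},
    {"x": 0.05,"y": 0,"z": 0,"rx": 0,"ry": 0,"rz": 0,"jaw": 2},
    {"x": 0.05,"y": 0,"z": 0,"rx": 0,"ry": 0,"rz": 0,"jaw": 2},
    {"x": 0,"y": 0,"z": 0,"rx": 0,"ry": 0,"rz": 0,"jaw": 2},
    {"x": 0,"y": 0,"z": 0,"rx": 0,"ry": 0,"rz": 0,"jaw": 2}
  ]
}}

```text
clock: 23.45
tool_pos: [0.6119, -0.1343, 0.0898]
eef_rot: [0.698, 0.716, -0.001, 0.001]
contact_force: [-1.7, -5.7, 4.5]
opening: 0.337
finger_force: 20.0
```

Clicked in: the tool jumped 5 mm to y -0.134, which matches the measured notch, and it now holds while the push builds. I'll relieve the push, free the knob so the ball centres itself, then grip again.

>>> {"name": "send_rows", "arguments": {
  "motion": [
    {"x": -0.15,"y": 0,"z": 0,"rx": 0,"ry": 0,"rz": 0,"jaw": 2},
    {"x": -0.15,"y": 0,"z": 0,"rx": 0,"ry": 0,"rz": 0,"jaw": 2},
    {"x": 0,"y": 0,"z": 0,"rx": 0,"ry": 0,"rz": 0,"jaw": 2},
    {"x": 0,"y": 0,"z": 0,"rx": 0,"ry": 0,"rz": 0,"jaw": 2},
    {"x": 0,"y": 0,"z": 0,"rx": 0,"ry": 0,"rz": 0,"jaw": 4}
  ]
}}

```text
clock: 23.95
tool_pos: [0.6125, -0.1341, 0.0895]
eef_rot: [0.697, 0.717, 0.001, -0.001]
contact_force: [-0.1, -0.4, -0.3]
opening: 0.398
finger_force: 0.0
```

>>> {"name": "send_rows", "arguments": {
  "motion": [
    {"x": 0,"y": 0,"z": 0,"rx": 0,"ry": 0,"rz": 0,"jaw": 5},
    {"x": 0,"y": 0,"z": 0,"rx": 0,"ry": 0,"rz": 0,"jaw": 5},
    {"x": 0,"y": 0,"z": 0,"rx": 0,"ry": 0,"rz": 0,"jaw": 5},
    {"x": 0,"y": 0,"z": 0,"rx": 0,"ry": 0,"rz": 0,"jaw": 5},
    {"x": 0,"y": 0,"z": 0,"rx": 0,"ry": 0,"rz": 0,"jaw": 5}
  ]
}}

```text
clock: 24.45
tool_pos: [0.6124, -0.1355, 0.0897]
eef_rot: [0.697, 0.717, 0.0, -0.0]
contact_force: [-0.3, -0.3, -0.2]
opening: 0.565
finger_force: 0.0
```

```bash
python3 - <<'E'
from h import *
from plant import *
import cv2
go(.611,-.1343,.09,.0265)
a,b=[snapshot(n)["img"][:,:,::-1] for n in("top","scene")]
a=cv2.resize(a[195:280,305:515],None,fx=3.8,fy=3.8,interpolation=cv2.INTER_CUBIC)
b=cv2.resize(b[190:280,270:390],None,fx=3,fy=3,interpolation=cv2.INTER_CUBIC)
c=np.zeros((a.shape[0]+b.shape[0],a.shape[1],3),np.uint8);c[:a.shape[0]]=a;c[a.shape[0]:,:b.shape[1]]=b
cv2.imwrite("pics/c5.png",c);print(c.shape)
E
```

```text
t 24.45 pos [ 0.6124 -0.1355  0.0897] yang 0.0271 tilt [ 1.e-04  1.e-04 -1.e+00] shift cm [ 0.12 -0.13 -0.03] rz 0.001 F [-0.3 -0.3 -0.2] op 49.8 q [ 0.39  0.94 -0.46  1.66  0.6   0.69 -0.35]
(593, 798, 3)
```

View pics/c5.png

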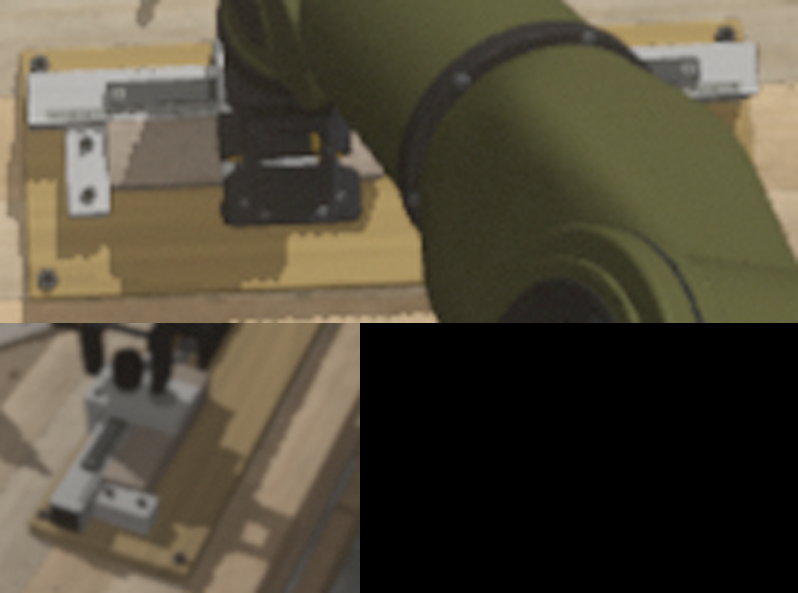

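The strip is seated at the rail and stop, and the open jaws stand either side of the knob at (127,370) in the scene crop. The plate's left edge is at (217,75) in the top crop. Gripping again.

>>> {"name": "send_rows", "arguments": {
  "motion": [
    {"x": 0.1,"y": -0.03,"z": 0,"rx": 0,"ry": 0,"rz": 0,"jaw": 4},
    {"x": 0,"y": 0,"z": 0,"rx": 0,"ry": 0,"rz": 0,"jaw": 3},
    {"x": 0,"y": 0,"z": 0,"rx": 0,"ry": 0,"rz": 0,"jaw": 2},
    {"x": 0,"y": 0,"z": 0,"rx": 0,"ry": 0,"rz": 0,"jaw": 2},
    {"x": 0,"y": 0,"z": 0,"rx": 0,"ry": 0,"rz": 0,"jaw": 2}
  ],
  "grip_force": 12
}}

```text
clock: 25.05
tool_pos: [0.6119, -0.1345, 0.0898]
eef_rot: [0.697, 0.717, -0.0, -0.0]
contact_force: [0.1, -1.0, -0.3]
opening: 0.336
finger_force: 12.0
```

>>> {"name": "send_rows", "arguments": {
  "motion": [
    {"x": 0,"y": 0,"z": 0,"rx": 0,"ry": 0,"rz": 0,"jaw": 2},
    {"x": 0,"y": 0,"z": 0,"rx": 0,"ry": 0,"rz": 0,"jaw": 2},
    {"x": 0,"y": 0,"z": 0,"rx": 0,"ry": 0,"rz": 0,"jaw": 2},
    {"x": 0,"y": 0,"z": 0,"rx": 0,"ry": 0,"rz": 0,"jaw": 2},
    {"x": 0,"y": 0,"z": 0,"rx": 0,"ry": 0,"rz": 0,"jaw": 2}
  ]
}}

```text
clock: 25.55
tool_pos: [0.6119, -0.1345, 0.0897]
eef_rot: [0.697, 0.717, -0.0, -0.0]
contact_force: [-0.5, -0.3, 1.6]
opening: 0.337
finger_force: 12.0
```

```bash
python3 - <<'E'
from h import *
from plant import *
go(.611,-.1343,.09,.0265)
t=cam(snapshot("top"))
w=ray(t,crop([217,75],3.8,(305,195)),.0685)[0];print(w,"knob y",w[1]-.026-.0005)
# initial picture: plate edges gave knob y -.3275 (TCP -.3275)
E
```

```text
t 25.55 pos [ 0.6119 -0.1345  0.0897] yang 0.027 tilt [-2.e-04 -0.e+00 -1.e+00] shift cm [ 0.02 -0.09 -0.03] rz 0.001 F [-0.5 -0.3  1.6] op 29.7 q [ 0.39  0.93 -0.46  1.67  0.6   0.68 -0.35]
[ 0.61641563 -0.10810612  0.0685    ] knob y -0.13460611590171567
```

```bash
python3 -c "
from plant import *
print(finish_job())"
```

```text
the job is handed in; nothing more can be done
None
```

The strip is seated against the rail and end stop, the guide's ball has clicked into the notch, and the gripper still holds the knob. I handed the job in at about 26 s of the 67 s limit; it returned no verdict.

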